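Test the counter RCD, reset it, and run the grinder

ROBOT

A 6-joint arm with a two-finger parallel gripper is mounted at the origin on the work surface. World frame = base frame: x ahead of the robot, y to its left, z up, the work surface at z = 0. Lengths are in m, angles in degrees, forces in N, time in s.
With the tool pointing down it reaches from about 0.35 to 0.725 m from the base axis. Payload 4.3 kg.
Tool frame: the origin (TCP) lies at the very end of the fingers, on their centre line; the grasp point (between the pads) lies 19 mm behind it; z points along the fingers, y is the direction in which the jaws open and shut (so a half turn about z gives the same grasp; the last joint's range is limited). The gripper opens to 85 mm and grips with 20 to 120 N. Pads are 22 mm wide; open, the fingers measure 114 mm over their backs; the gripper's body (76 mm by 85 mm) begins 54 mm behind the grasp point. The pads swing forward as they close: fully open they stand 13 mm farther back than shut.
Start: joints at [-70.606, 21.618, 4.641, 73.018, 0, 83.68], TCP at [0.249, -0.518, 0.231] pointing down, gripper open.
Joint ranges: [-156.06, 156.06], [-48.1, 94.91], [-58.44, 69.94], [-101.28, 121.22], [-78.64, 73.56], [-180, 180]. Speed limits (degrees/s): [147.25, 147.25, 180, 180, 180, 180].

INTERFACE

Orientations are given as [roll, pitch, yaw] about the fixed x, y, z axes, in that order (R = Rz(yaw) Ry(pitch) Rx(roll)).
In Python, from rig import bot gives the robot as it stands. The module is installed in compiled form; this text tells all that it offers.
- The arm moves only by the tool servo_tool, never from a script. Its argument "series" is a list of rows, each a list of 7 numbers: the shift along the world's x, y, z in cm, then the turn, a rotation vector about the world's x, y, z in degrees, then the opening, from 0 (shut) to 1 (fully open). A call has 1 to 20 rows; each row is the pose to reach, as a shift and turn from the pose commanded when the call began; what a row does not reach only later rows make up. A row lasts 1/8 s, in which the tool goes at most 62.5 mm and 10.7 degrees, less where a joint would pass 70% of its speed; a pose out of reach is approached as far as the arm can. A call with a gripper value outside its range is refused whole. The fingers move at their own pace and stop on an object; "grip_force" is the grip in N (left out, the last holds). Time passes only in rows, so rows that repeat a pose let the fingers close. It gives the time, the measured TCP pose, the force and the opening at its end, in the units of the state.
- bot.get_obs(): the state, without advancing time (a new reading comes with each control period).
- bot.get_image(name): name is "scene" or "top"; returns the picture (480x640x3 uint8, red, green, blue); there is no depth.
- bot.calibration(name): a dict with "fov_y" (degrees; the focal length in pixels is half the picture's height over the tangent of half this angle, whatever the lens; pixels are square), "cx", "cy" (the principal point, pixels), "origin" and "orientation" of the camera in the world. Camera axes: x right, y up, looking along -z (the intrinsics and any distortion apply to the point x, -y, -z); pixel columns grow to the right and rows downward; lengths in m; the calibration is good to about 2 mm. A picture is of the moment at which its call begins. calibration takes no time and is no camera call.
- bot.hand_in(): hands the job in, once; it reports no verdict.
Trained networks look in the newest picture that a camera, given by its name, has taken for a name from the list of things; names that differ only in an ending like _2 or _b are one class to them, and where a whole thing is asked for, a point or a joint stands for the part that bears it (a point fixed in the world has none). Each returns a list of dicts, best first, with "confidence" (0 to 1); they miss things now and then, are a little off and sometimes report something else, mostly with a low value. They report only what shows in the picture. A call takes as long as a camera call. They do not tell look-alikes from the thing itself.
- bot.spot_in(camera, label): "box" ([left, top, right, bottom] in pixels, round what is visible of it).
- bot.tip_of(camera, label): "position" ([column, row] in pixels: a listed point, or the origin of a listed thing).
The state is a dict: "t": time; "joints": joint angles; "joint_velocities": joint speeds; "effort": joint torques, N m; "ee_pos": TCP position; "tool_rot": TCP orientation; "wrist_force": force on the tool from outside, world axes, zero at the start; "torque": the same for the moment, N m; "grip_width": finger opening in m.
Only numpy, scipy, OpenCV 4.12 (cv2) and the standard library are available. Lean on these libraries where they do the work, as an engineer would, in place of code of your own. Each camera call takes 0.05 s, during which the arm holds its last target. There are 200 camera calls.

TASK

Before the grinder is used, test the RCD on the counter-top power unit: push its square test button in so that the toggle lever drops by itself, then flip the lever back up so that it stays there. Then press the grinder's lid most of the way or fully down against its spring, without bearing down hard on it, and finish still holding it down, because the grinder runs only while the lid is held. Leave everything else on the counter where it stands.

Things in the scene. Friction and masses are not known exactly. Their poses are not given: they have to be found in the camera images.
- power_unit: Power unit fixed on the counter, left or right of the grinder: white wedge-shaped enclosure with grey ends, 170 deep (x) by 212 wide (y), mm. Origin: centre of its underside. Its top panel slopes 20 degrees down to its front (-x, which faces the robot apart from yaw): 45 high at the front, 76 mid, 107 at the back. An RCD sits mid-panel. Two plugs stand out of the back.
- rcd_face (a point): Centre of the RCD's face: white block 72 wide (y) by 46 (x), 6 mm above the panel. Axes: z square out of the sloped panel, x up the slope, y along the unit's width. Here the test button is centred at x 0, y -22 mm; the lever at y +20 mm, its hinge line along y at x 0, z -4 mm. Nothing else stands higher than this face on the panel.
- test_top (a point): Centre of the top of the test button: a grey 12 x 12 button standing 8 above the RCD's face; it moves square into the panel. Same axes as rcd_face.
- rcd_test (a joint): Test button travel in m: 0 out, 0.004 fully in; springs back. It takes about 5 N at most and trips the lever at about 0.003.
- lever_tip (a point): Middle of the free end of the black toggle lever: a paddle 22 wide (y), 8 thick, its end 26 from its hinge line. Up, it leans 0.6 rad up the slope from the panel's square; dropped, it leans 0.6 rad down the slope, towards the front.
- rcd_lever (a joint): Lever angle in rad: 0 up (on, leaning up the slope), 1.2 dropped (off, leaning down the slope). A snap-over lever: above 0.15 it throws itself down, below 0.15 it throws itself up and stays. Pushing its lower side up the slope with 4 to 6 N brings it back up, once the test button is out.
- grinder: Blade coffee grinder, fixed to the counter: round black body 98 diameter with a smoked clear lid 88 diameter on top, 195 tall in all. Origin: centre of its underside, on the counter. A short lead goes to a grommet in the counter at its back.
- lid_top (a point): Centre of the flat top of the grinder's lid, 195 above the counter when the lid is up; the flat is 52 in diameter.
- grinder_lid (a joint): How far the lid is pressed straight down, in m: 0 up, 0.010 at its stop. Spring: about 3 N to start, 11 N at the stop; it springs back up when let go. The grinder runs from 0.006 on.
- cup_1: Bystander, loose: white ceramic cup turned upside down on its rim, 88 tall, rim radius 41, handle reaching 69 from the axis along its own +x; behind, beyond the two appliances (mm). Origin: centre of its underside.
- cup_2: Bystander, loose: the same kind of upside-down white cup, standing on the white tray at the left (mm). Origin: centre of its underside.
- bottle_1: Bystander, loose: full clear water bottle with white cap, 62 diameter, 164 tall; beyond the appliances, left of cup_1 (mm). Origin: centre of its underside.
- bottle_2: Bystander, loose: the same kind of water bottle, beyond the appliances, right of cup_1 (mm). Origin: centre of its underside.
- creamer_1: Bystander, loose: small white creamer pot with foil top, 42 mm diameter at its rim, 24 tall; between the two appliances, between spoon and mug lid. Origin: centre of its underside.
- creamer_2: Bystander, loose: the same kind of creamer pot, on the white tray at the left. Origin: centre of its underside.
- mug_lid: Bystander, loose: dusty-pink mug lid lying flat, 80 diameter, knob on top, 31 tall in all; between the two appliances, farther from the robot (mm). Origin: centre of its underside.
- spoon: Bystander, loose: steel spoon, 140 mm long, lying between the two appliances, nearest the robot. Origin: near the middle of its length, on the counter.
Mind the look-alikes: they are no part of the job. Leave any green or red look-alike of the grinder alone.

How it is judged:
By the outcome, as a careful person would: the job done as asked, in the order asked, and still so for the second after the job is handed in, while the arm keeps its last pose, push and grip.
It also fails if it takes over 38 s, if anything falls off the work surface, if the arm or the gripper's body presses on something with over 40 N, if the wrist force passes 120 N, or if a joint passes its speed limit or range.

## Working session

There is one attempt and no reset: what is moved stays moved. The work goes in short steps, Python scripts to look and compute and a tool call to move; the robot and the scene stay as the last step left them, time stands still between calls to the robot, and variables do not carry over. Pictures are saved under pics/ and viewed, about 8 in all and at most 12, crops included, and the job is handed in when it is done.

Besides the shell and the picture viewer there is one more tool, called after "Request:" as name(argument=value, ...) on one line, values as JSON. servo_tool: Moves the arm, as the interface text tells. Its arguments: {"type":"object","properties":{"series":{"type":"array"},"grip_force":{"type":"number"}},"required":["series"]}

```bash
mkdir -p pics; cat > h.py <<'E'
from rig import bot
import numpy as np, cv2
def snap(c,fn=None):
    im=np.array(bot.get_image(c))
    if fn: cv2.imwrite('pics/'+fn,im[:,:,::-1])
    return im
E
python3 - <<'E'
from h import *
ims=[]
for c in('scene','top'):
    snap(c,c+'0.png'); print(c,bot.calibration(c))
    for l in('rcd_face','test_top','lever_tip','lid_top','grinder','power_unit'):
        print(l,[(np.round(d['position'],1).tolist(),round(d['confidence'],2)) for d in bot.tip_of(c,l)])
o=bot.get_obs();print({k:np.round(v,3).tolist() for k,v in o.items()})
E
```

```text
scene {'fov_y': 56.718122169698496, 'cx': 322.4085910617277, 'cy': 241.88351946907972, 'origin': array([0.86845696, 0.7091287 , 0.83970433]), 'orientation': array([ 44.34107968,  -0.95780204, 151.73654195])}
rcd_face [([277.0, 182.3], 0.77)]
test_top [([274.3, 173.0], 0.53)]
lever_tip [([279.7, 181.9], 0.61)]
lid_top [([407.7, 194.9], 0.96), ([384.9, 256.5], 0.81), ([301.3, 323.8], 0.81), ([477.8, 236.7], 0.55)]
grinder [([398.1, 253.2], 0.92), ([372.8, 316.6], 0.88), ([453.6, 296.9], 0.69), ([306.1, 379.7], 0.68), ([335.0, 234.6], 0.44), ([200.1, 239.4], 0.34)]
power_unit [([279.3, 203.2], 0.94)]
top {'fov_y': 51.02130880360725, 'cx': 325.7351868580016, 'cy': 231.98565038946487, 'origin': array([0.4568386 , 0.12418017, 1.20636401]), 'orientation': array([  4.55511885,  -1.55448267, -90.55311878])}
rcd_face [([453.9, 247.5], 0.64)]
test_top [([468.2, 247.8], 0.59)]
lever_tip [([449.4, 248.3], 0.62), ([245.7, 264.2], 0.39)]
lid_top [([247.4, 264.1], 0.88), ([228.6, 369.9], 0.74), ([215.1, 163.6], 0.62), ([315.0, 340.5], 0.61), ([363.8, 154.0], 0.22)]
grinder [([318.2, 329.3], 0.97), ([256.9, 264.6], 0.66), ([228.5, 176.3], 0.61), ([239.2, 353.2], 0.58)]
power_unit [([441.2, 253.6], 0.62)]
{'t': 0.7, 'joints': [-70.607, 21.617, 4.645, 73.018, -0.0, 83.682], 'joint_velocities': [-0.031, 0.028, -0.008, -0.01, -0.01, 0.054], 'effort': [-0.0, -46.337, 27.01, -0.0, -0.0, -0.0], 'ee_pos': [0.25, -0.518, 0.231], 'tool_rot': [179.99, 0.001, 25.711], 'wrist_force': [-1.905, 0.81, -0.045], 'torque': [-0.025, 0.045, -0.012], 'grip_width': 0.085}
```

View pics/scene0.png

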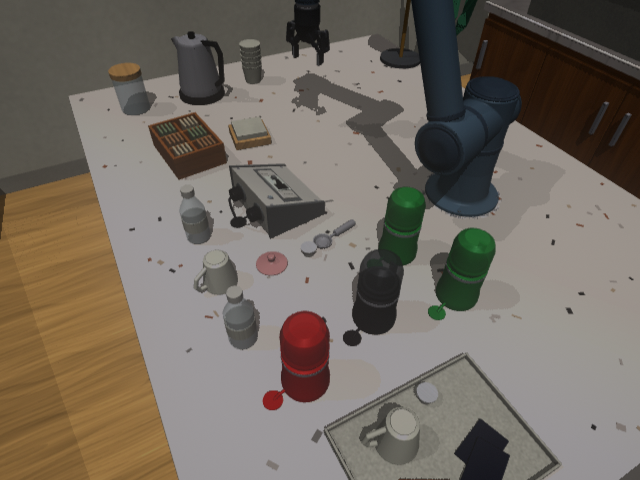

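View pics/top0.png

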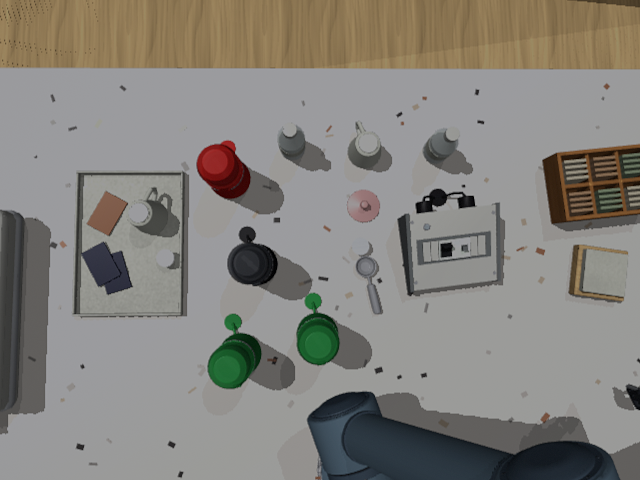

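The black grinder's lid is at about (385,257) in scene and (247,264) in top. The RCD is at about (277,182) in scene and (454,248) in top. I'll crop the RCD in both views and triangulate.

```bash
cat >> h.py <<'E'
from scipy.spatial.transform import Rotation as Ro
from scipy.optimize import least_squares
def cam(c):
    k=bot.calibration(c); return k,Ro.from_euler('xyz',k['orientation'],degrees=True).as_matrix(),240/np.tan(np.radians(k['fov_y']/2))
def proj(c,P):
    k,R,f=cam(c); q=(np.atleast_2d(P)-k['origin'])@R
    return np.c_[k['cx']+f*q[:,0]/-q[:,2], k['cy']-f*q[:,1]/-q[:,2]]
def tri(s,t):
    r=least_squares(lambda P:np.r_[proj('scene',P)[0]-s,proj('top',P)[0]-t],[.5,0,.1])
    return np.round(r.x,4),np.round(r.fun,1)
def atz(c,u,z):
    r=least_squares(lambda P:proj(c,[P[0],P[1],z])[0]-u,[.5,0]); return np.round(r.x,4)
E
python3 - <<'E'
from h import *
a=cv2.imread('pics/scene0.png')[140:240,215:335]; b=cv2.imread('pics/top0.png')[185:305,390:510]
cv2.imwrite('pics/c.png',np.hstack([cv2.resize(a,(480,400),interpolation=cv2.INTER_CUBIC)[:, :],cv2.resize(b,(400,400),interpolation=cv2.INTER_CUBIC)])[:, :][:, :880] if 0 else np.hstack([cv2.resize(a,(400,333),interpolation=2),cv2.resize(b,(333,333),interpolation=2)]))
print('lid',tri([384.9,256.5],[247.4,264.1])); print('rcd',tri([277,182.3],[453.9,247.5])); print('lev',tri([279.7,181.9],[449.4,248.3])); print('test',tri([274.3,173],[468.2,247.8]))
print('gr',tri([372.8,316.6],[256.9,264.6]),'pu',tri([279.3,203.2],[441.2,253.6]))
E
```

```text
lid (array([0.4732, 0.2533, 0.1986]), array([-0.4, -0. , -0.3,  0.4]))
rcd (array([ 0.5088, -0.196 ,  0.0812]), array([-0.1, -0. , -0. ,  0. ]))
lev (array([ 0.5065, -0.1829,  0.0909]), array([-0.2, -0. , -0.1,  0.1]))
test (array([ 0.5061, -0.2238,  0.0935]), array([-0.9, -0.1, -0.3,  0.6]))
gr (array([ 0.4768,  0.2549, -0.0008]), array([ 0.5,  0. ,  0.3, -0.4])) pu (array([ 0.5021, -0.1883,  0.0078]), array([ 2.3,  0.4,  1. , -1.7]))
```

View pics/c.png

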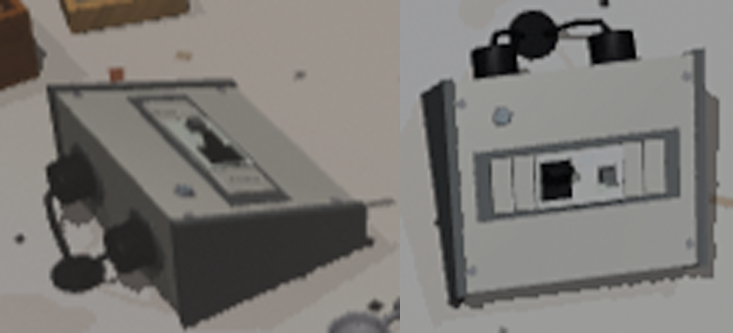

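Lever up; the test button is at about (465,248) and the lever at about (447,250) in the top view. I'll fit the unit's pose from its corners and those features.

```bash
cat >> h.py <<'E'
SL=Ro.from_euler('y',-20,degrees=True).as_matrix()  # x up the slope
def unit(p):  # x,y,yaw -> f(local slope point)->world ; corners
    Rz=Ro.from_euler('z',p[2]).as_matrix(); o=np.array([p[0],p[1],0])
    face=o+Rz@(np.array([0,0,.076])+SL@[0,0,.006])
    return o,Rz,face,Rz@SL
def feats(p):
    o,Rz,f,R=unit(p)
    c=[o+Rz@np.array(v) for v in([.085,-.106,.107],[.085,.106,.107],[-.085,-.106,.045],[-.085,.106,.045])]
    lev=f+R@[.026*np.sin(.6),.020,-.004+.026*np.cos(.6)]
    return np.array(c+[f,f+R@[0,-.022,.008],lev])
E
python3 - <<'E'
from h import *
S=np.array([[48,88],[172,225],[235,82],[366,205]])/3.333+[215,140]
T=(np.array([[704,50],[447,80],[697,266],[460,303]])-[400,0])/2.775+[390,185]
S=np.r_[S,[[277,182.3],[274.3,173],[279.7,181.9]]]; T=np.r_[T,[[456,249],[465,248.4],[446.8,249]]]
r=least_squares(lambda p:np.r_[(proj('scene',feats(p))-S).ravel(),(proj('top',feats(p))-T).ravel()],[.5,-.19,.1],loss='soft_l1')
p=r.x; print(p,np.degrees(p[2])); n=7
print(np.round(proj('scene',feats(p))-S,1).tolist());print(np.round(proj('top',feats(p))-T,1).tolist())
print(feats(p)[4:].round(4)); np.save('p.npy',p)
a=cv2.imread('pics/scene0.png'); b=cv2.imread('pics/top0.png'); out=[]
for c,im,(y,x) in(('scene',a,(140,215)),('top',b,(185,390))):
    z=cv2.resize(im[y:y+120,x:x+120],(480,480),interpolation=2)
    for u in proj(c,feats(p)): cv2.circle(z,tuple(((u+.5-[x,y])*4).astype(int).tolist()),3,(0,0,255),1)
    out.append(cv2.resize(z,(400,400)))
cv2.imwrite('pics/c2.png',np.hstack(out))
E
```

```text
[ 0.50779275 -0.19708165  0.10234452] 5.863909293317337
[[1.1, -1.5], [1.7, -0.0], [-0.9, -1.0], [-0.5, 0.7], [0.8, -0.7], [0.2, 1.9], [-1.2, -1.8]]
[[-0.0, 1.2], [-1.5, 0.7], [2.7, -0.8], [-2.1, -3.8], [-1.4, -0.1], [0.3, 0.5], [1.1, -3.1]]
[[ 0.5058 -0.1973  0.0816]
 [ 0.5053 -0.2195  0.0892]
 [ 0.5115 -0.1766  0.1031]]
```

View pics/c2.png

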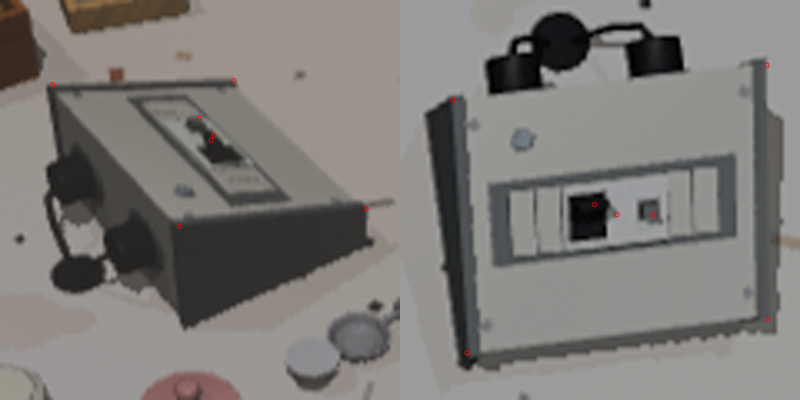

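```bash
cat >> h.py <<'E'
def goal(local):
    p=np.load('p.npy'); _,_,f,R=unit(p); return f+R@np.array(local), R@Ro.from_euler('x',180,degrees=True).as_matrix()
def delta(P,Rt=None):
    o=bot.get_obs(); R0=Ro.from_euler('xyz',o['tool_rot'],degrees=True)
    w=np.zeros(3) if Rt is None else (Ro.from_matrix(Rt)*R0.inv()).as_rotvec(degrees=True)
    return np.round((P-o['ee_pos'])*100,2),np.round(w,2)
E
python3 - <<'E'
from h import *
for l in([0,-.0205,.06],[0,-.0205,.018]): P,R=goal(l); print(P.round(4),*delta(P,R))
E
```

```text
[ 0.4874 -0.2198  0.138 ] [23.79 29.83 -9.33] [  5.48 -19.34 -19.64]
[ 0.5017 -0.2183  0.0986] [ 25.22  29.98 -13.28] [  5.48 -19.34 -19.64]
```

Request:
servo_tool(series=[[4,5,0,1.4,-4.8,-4.9,0],[8,10,0,2.7,-9.7,-9.8,0],[12,15,-1,4.1,-14.5,-14.7,0],[16,20,-3,5.48,-19.34,-19.64,0],[20,25,-5,5.48,-19.34,-19.64,0],[23.8,29.8,-8,5.48,-19.34,-19.64,0],[23.8,29.83,-9.33,5.48,-19.34,-19.64,0],[25.2,29.98,-13.28,5.48,-19.34,-19.64,0],[25.2,29.98,-13.28,5.48,-19.34,-19.64,0],[25.2,29.98,-13.28,5.48,-19.34,-19.64,0]], grip_force=30)

```text
t: 1.95
ee_pos: [0.5015, -0.2187, 0.0994]
tool_rot: [180.0, -20.0, 5.9]
wrist_force: [0.7, -1.3, 0.7]
grip_width: 0.0003
```

```bash
python3 - <<'E'
from h import *
o=bot.get_obs(); print(o['t'],o['ee_pos'],o['tool_rot'],o['wrist_force'],o['grip_width'])
for l in([0,-.0205,.018],[0,-.0205,.003]): print(*delta(*goal(l)))
a=snap('scene');b=snap('top')
cv2.imwrite('pics/d.png',np.hstack([cv2.resize(a[110:230,205:325],(400,400),interpolation=2),cv2.resize(b[185:305,390:510],(400,400),interpolation=2)])[:,:,::-1])
E
```

```text
1.95 [ 0.50154483 -0.21865173  0.09938499] [179.98918198 -20.01514256   5.85985863] [ 0.72829418 -1.3083963   0.70943309] 0.0002822938402556645
[ 0.02  0.03 -0.08] [0.01 0.02 0.01]
[ 0.53  0.09 -1.49] [0.01 0.02 0.01]
```

View pics/d.png

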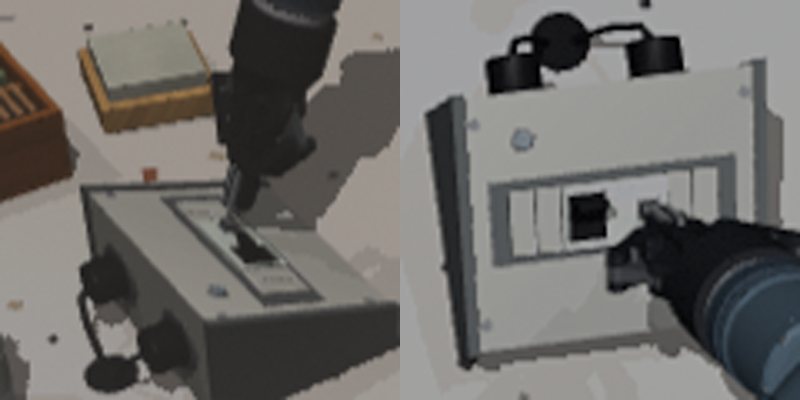

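The closed fingertips stand right over the button, and the lever is still up. Now I'll press.

Request:
servo_tool(series=[[0.2,0.03,-0.6,0,0,0,0],[0.36,0.05,-1.0,0,0,0,0],[0.4,0.06,-1.1,0,0,0,0],[0.45,0.07,-1.24,0,0,0,0],[0.45,0.07,-1.24,0,0,0,0]])

```text
t: 2.68
ee_pos: [0.5061, -0.218, 0.0863]
tool_rot: [180.0, -20.0, 5.9]
wrist_force: [-0.9, -2.6, 1.4]
grip_width: 0.0002
```

Request:
servo_tool(series=[[0.03,0,-0.1,0,0,0,0],[0.03,0,-0.1,0,0,0,0]])

```text
t: 2.92
ee_pos: [0.5065, -0.2179, 0.0853]
tool_rot: [180.0, -20.0, 5.9]
wrist_force: [-0.5, -2.6, 1.7]
grip_width: -0.0001
```

Request:
servo_tool(series=[[0.03,0,-0.1,0,0,0,0],[0.03,0,-0.1,0,0,0,0]])

```text
t: 3.18
ee_pos: [0.5067, -0.218, 0.0849]
tool_rot: [180.0, -20.0, 5.9]
wrist_force: [-5.4, -1.3, 8.7]
grip_width: 0.0001
```

Request:
servo_tool(series=[[0.03,0,-0.1,0,0,0,0],[0.03,0,-0.1,0,0,0,0]])

```text
t: 3.42
ee_pos: [0.5068, -0.2179, 0.0846]
tool_rot: [179.9, -20.0, 5.9]
wrist_force: [-10.4, -0.1, 16.5]
grip_width: -0.0001
```

```bash
python3 - <<'E'
from h import *
o=bot.get_obs(); p=np.load('p.npy');_,_,f,R=unit(p); print('local',(R.T@(o['ee_pos']-f)).round(4), (R.T@o['wrist_force']).round(1))
a=snap('scene');b=snap('top')
cv2.imwrite('pics/e.png',np.hstack([cv2.resize(a[110:230,205:325],(400,400),interpolation=2),cv2.resize(b[185:305,390:510],(400,400),interpolation=2)])[:,:,::-1])
E
```

```text
local [ 0.     -0.0207  0.0032] [-4.1  1.  19. ]
```

View pics/e.png

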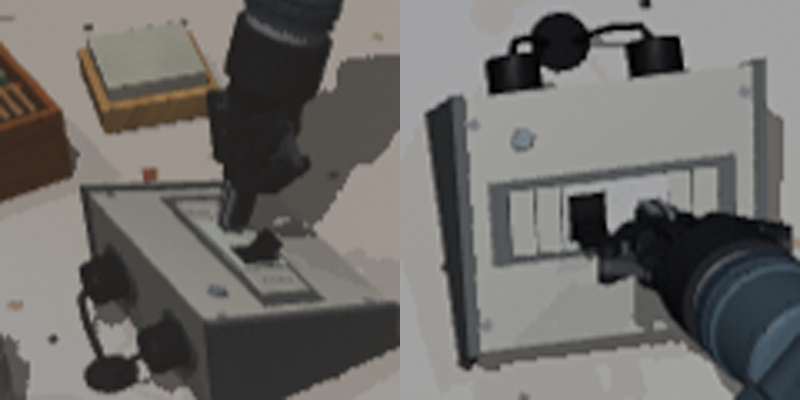

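The lever dropped (its black paddle now leans to the front) with the button fully in. I'll retreat and line up in front of the lever.

Request:
servo_tool(series=[[-0.7,-0.07,1.9,0,0,0,0],[-1.7,-0.17,4.7,0,0,0,0],[-1.7,-0.17,4.7,0,0,0,0]])

```text
t: 3.9
ee_pos: [0.4907, -0.2197, 0.1318]
tool_rot: [179.9, -20.2, 5.9]
wrist_force: [-0.0, -0.7, 0.4]
grip_width: -0.0005
```

```bash
python3 - <<'E'
from h import *
for l in([-.045,.02,.04],[-.045,.02,.0075],[-.029,.02,.0075],[-.007,.02,.0075],[-.004,.02,.0075]): print(*delta(*goal(l)))
print(bot.get_obs()['t'])
E
```

```text
[-4.27  3.66 -2.8 ] [ 0.06  0.16 -0.01]
[-3.16  3.77 -5.85] [ 0.06  0.16 -0.01]
[-1.67  3.92 -5.3 ] [ 0.06  0.16 -0.01]
[ 0.39  4.13 -4.55] [ 0.06  0.16 -0.01]
[ 0.67  4.16 -4.45] [ 0.06  0.16 -0.01]
3.9
```

Request:
servo_tool(series=[[-2.2,1.8,-0.5,0,0,0,0],[-4.27,3.66,-2.5,0,0,0,0],[-4.27,3.66,-2.8,0,0,0,0],[-3.16,3.77,-5.8,0,0,0,0],[-3.16,3.77,-5.8,0,0,0,0],[-2.4,3.85,-5.53,0,0,0,0],[-1.67,3.92,-5.25,0,0,0,0],[-1.67,3.92,-5.25,0,0,0,0]])

```text
t: 4.9
ee_pos: [0.4742, -0.1804, 0.0786]
tool_rot: [179.9, -20.1, 5.9]
wrist_force: [1.0, -0.2, 0.8]
grip_width: -0.0002
```

Request:
servo_tool(series=[[0.4,0.04,0.15,0,0,0,0],[0.8,0.08,0.3,0,0,0,0],[1.2,0.12,0.44,0,0,0,0],[1.6,0.16,0.58,0,0,0,0],[1.6,0.16,0.58,0,0,0,0]])

```text
t: 5.52
ee_pos: [0.489, -0.1781, 0.0834]
tool_rot: [-180.0, -20.0, 5.9]
wrist_force: [-2.7, 0.1, -0.3]
grip_width: -0.0002
```

```bash
python3 - <<'E'
from h import *
o=bot.get_obs(); p=np.load('p.npy');_,_,f,R=unit(p); print('local',(R.T@(o['ee_pos']-f)).round(4), (R.T@o['wrist_force']).round(1))
a=snap('scene');b=snap('top')
cv2.imwrite('pics/f.png',np.hstack([cv2.resize(a[110:230,205:325],(400,400),interpolation=2),cv2.resize(b[185:305,390:510],(400,400),interpolation=2)])[:,:,::-1])
E
```

```text
local [-0.0132  0.0208  0.0066] [-2.6  0.4  0.6]
```

View pics/f.png

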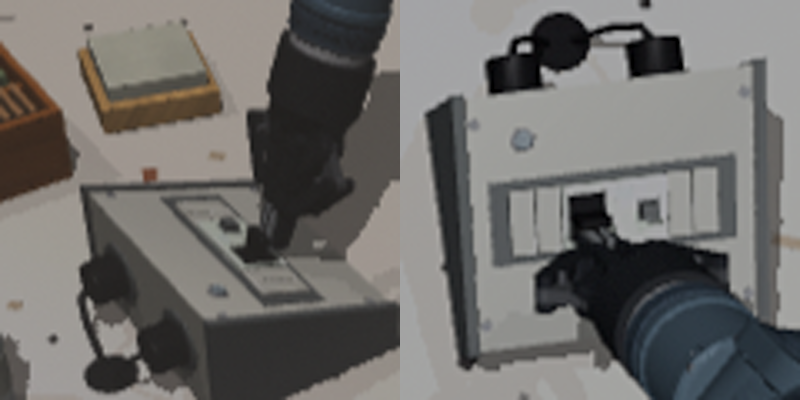

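The tip sits under the paddle and the lever is partway up. I'll keep pushing.

Request:
servo_tool(series=[[0.3,0.03,0.11,0,0,0,0],[0.6,0.06,0.22,0,0,0,0],[0.6,0.06,0.22,0,0,0,0]])

```text
t: 6.0
ee_pos: [0.4961, -0.1782, 0.0861]
tool_rot: [180.0, -20.1, 5.9]
wrist_force: [-1.6, 0.3, -0.1]
grip_width: -0.0003
```

Request:
servo_tool(series=[[0.2,0.02,0.07,0,0,0,0],[0.4,0.04,0.14,0,0,0,0],[0.4,0.04,0.14,0,0,0,0]])

```text
t: 6.38
ee_pos: [0.4965, -0.178, 0.086]
tool_rot: [179.9, -19.7, 5.8]
wrist_force: [-12.4, -2.1, 6.5]
grip_width: -0.0002
```

Request:
servo_tool(series=[[-1,-0.1,-0.36,0,0,0,0],[-2.8,-0.28,-1.0,0,0,0,0],[-4.2,-0.4,3.5,0,0,0,0],[-4.2,-0.4,7,0,0,0,0],[-4.2,-0.4,7,0,0,0,0]])

```text
t: 7.0
ee_pos: [0.4602, -0.1838, 0.1611]
tool_rot: [179.6, -20.4, 6.0]
wrist_force: [0.2, -0.6, -0.0]
grip_width: 0.0003
```

```bash
python3 - <<'E'
from h import *
a=snap('scene');b=snap('top')
cv2.imwrite('pics/g.png',np.hstack([cv2.resize(a[110:230,205:325],(400,400),interpolation=2),cv2.resize(b[185:305,390:510],(400,400),interpolation=2)])[:,:,::-1])
D=Ro.from_euler('xyz',[180,0,5.9],degrees=True).as_matrix()
print(*delta(np.array([.475,.254,.28]),D)); print(*delta(np.array([.475,.254,.20]),D))
E
```

```text
[ 1.72 43.6  12.26] [-1.99e+00  2.00e+01  1.00e-02]
[ 1.72 43.6   4.26] [-1.99e+00  2.00e+01  1.00e-02]
```

View pics/g.png

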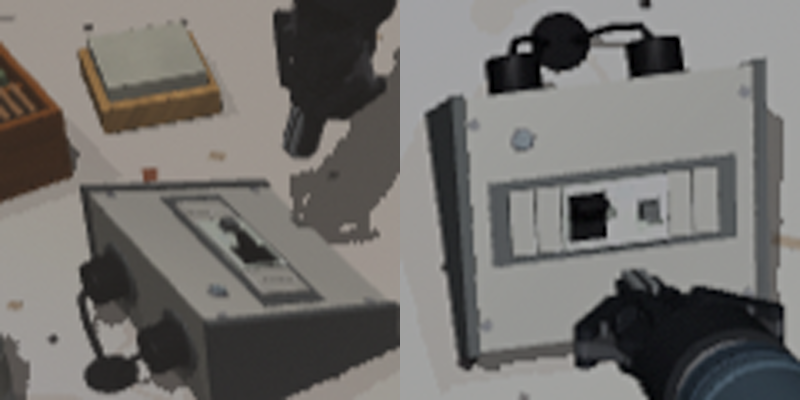

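The lever is back up, looking just as it did in the first picture. Next is the grinder lid.

Request:
servo_tool(series=[[0,0,6,-1,10,0,0],[0.2,2,12.26,-2,20,0,0],[0.4,8,12.26,-2,20,0,0],[0.6,14,12.26,-2,20,0,0],[0.8,20,12.26,-2,20,0,0],[1,26,12.26,-2,20,0,0],[1.3,32,12.26,-2,20,0,0],[1.5,38,12.26,-2,20,0,0],[1.72,43.6,12.26,-2,20,0,0],[1.72,43.6,12.26,-2,20,0,0],[1.72,43.6,8,-2,20,0,0],[1.72,43.6,5.2,-2,20,0,0],[1.72,43.6,5.2,-2,20,0,0]])

```text
t: 8.72
ee_pos: [0.4889, 0.1711, 0.2117]
tool_rot: [-177.2, 0.4, 10.6]
wrist_force: [-0.4, 0.0, 0.2]
grip_width: 0.0
```

```bash
python3 - <<'E'
from h import *
a=snap('scene');b=snap('top'); o=bot.get_obs()
print(o['ee_pos'],o['tool_rot'],o['wrist_force'],proj('scene',o['ee_pos']),proj('top',o['ee_pos']))
cv2.imwrite('pics/i.png',np.hstack([cv2.resize(a[190:350,310:470],(400,400),interpolation=2),cv2.resize(b[185:345,170:330],(400,400),interpolation=2)])[:,:,::-1])
E
```

```text
[0.48904424 0.17172199 0.21241955] [-177.15313547    0.35257081   10.66628789] [ 0.16100013 -0.43930475  0.48005713] [[356.37516603 228.27719896]] [[287.80190551 255.90317119]]
```

View pics/i.png

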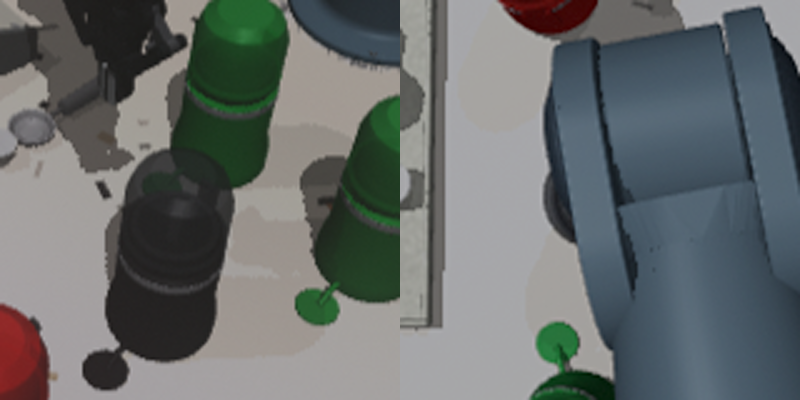

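The joint-speed limit cut the traverse short, so the tip is beside and above the lid without touching. I'll lift and finish the move.

Request:
servo_tool(series=[[-0.2,0.5,3.5,-1,0,0,0],[-0.7,4,3.5,-2.8,0,-2,0],[-1.4,8.2,3.5,-2.8,0,-4.7,0],[-1.4,8.2,3.5,-2.8,0,-4.7,0],[-1.4,8.2,3.5,-2.8,0,-4.7,0],[-1.4,8.2,3.5,-2.8,0,-4.7,0]])

```text
t: 9.57
ee_pos: [0.4903, 0.1785, 0.248]
tool_rot: [-176.9, 0.8, 11.3]
wrist_force: [0.3, -0.3, -0.2]
grip_width: 0.0001
```

```bash
python3 - <<'E'
from h import *
a=snap('scene');o=bot.get_obs()
D=Ro.from_euler('xyz',[180,0,5.9],degrees=True).as_matrix()
print(o['t'],o['ee_pos'],o['tool_rot'],o['wrist_force'],delta(np.array([.475,.254,.20]),D))
cv2.imwrite('pics/j.png',cv2.resize(a[150:350,290:490],(600,600),interpolation=2)[:,:,::-1])
E
```

```text
9.625 [0.49032744 0.17861485 0.24814182] [-176.92102831    0.79237013   11.25607183] [-0.17034875  0.11923846 -0.58737387] (array([-1.53,  7.54, -4.81]), array([-2.93, -1.24, -5.33]))
```

View pics/j.png

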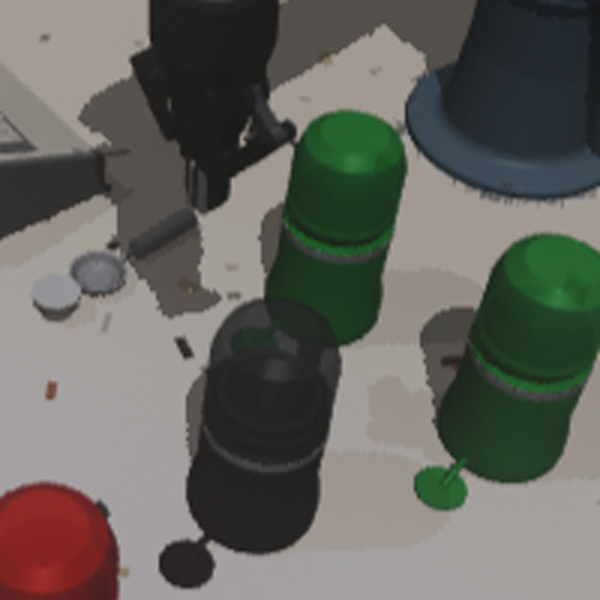

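Still short of the target, which looks like a joint limit. I'll check the joints.

```bash
python3 - <<'E'
from h import *
o=bot.get_obs();print(np.round(o['joints'],1))
E
```

```text
[ 11.2  15.6  -1.4  73.8   3.1 179.9]
```

```bash
python3 - <<'E'
from h import *
D=Ro.from_euler('xyz',[180,0,55],degrees=True).as_matrix()
print(delta(np.array([.475,.254,.24]),D))
E
```

```text
(array([-1.53,  7.54, -0.81]), array([-2.2 , -2.4 , 43.75]))
```

Request:
servo_tool(series=[[0,0,0,-0.5,-0.5,9,0],[0,0,0,-1,-1,18,0],[0,2,0,-1.5,-1.5,27,0],[-0.8,5,0,-2,-2,36,0],[-1.53,7.54,0,-2.2,-2.4,43.75,0],[-1.53,7.54,0,-2.2,-2.4,43.75,0],[-1.53,7.54,0,-2.2,-2.4,43.75,0]])

```text
t: 10.5
ee_pos: [0.4753, 0.2536, 0.2483]
tool_rot: [180.0, -0.0, 54.9]
wrist_force: [0.2, 0.1, -0.6]
grip_width: -0.0002
```

```bash
python3 - <<'E'
from h import *
a=snap('scene');o=bot.get_obs()
D=Ro.from_euler('xyz',[180,0,55],degrees=True).as_matrix()
print(o['t'],o['ee_pos'],o['tool_rot'],o['wrist_force'],o['joints'],delta(np.array([.475,.254,.20]),D))
cv2.imwrite('pics/k.png',cv2.resize(a[150:350,290:490],(600,600),interpolation=2)[:,:,::-1])
E
```

```text
10.55 [0.47547822 0.25340049 0.24835847] [ 1.79985384e+02 -1.02776574e-02  5.49038683e+01] [-0.7027387  -0.314665   -0.05405135] [ 2.13115814e+01  1.71043371e+01  7.22594441e-01  7.36016093e+01
 -6.48879040e-03  1.46407714e+02] (array([-0.05,  0.06, -4.84]), array([-0.  ,  0.02,  0.1 ]))
```

View pics/k.png

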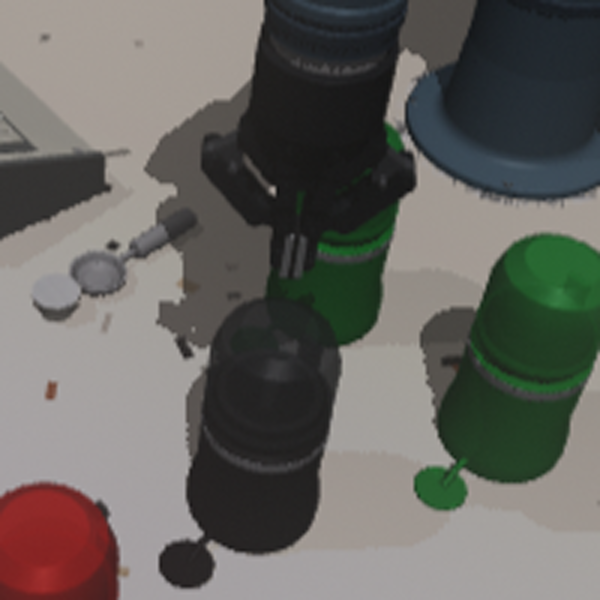

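The tip is right over the black lid. I'll descend.

Request:
servo_tool(series=[[0,0,-2.5,0,0,0,0],[0,0,-4.5,0,0,0,0],[0,0,-5.1,0,0,0,0],[0,0,-5.3,0,0,0,0],[0,0,-5.3,0,0,0,0]])

```text
t: 11.18
ee_pos: [0.4758, 0.254, 0.1961]
tool_rot: [180.0, -0.1, 55.0]
wrist_force: [-0.4, 0.9, 1.0]
grip_width: -0.0003
```

Request:
servo_tool(series=[[0,0,-0.2,0,0,0,0],[0,0,-0.2,0,0,0,0],[0,0,-0.2,0,0,0,0]])

```text
t: 11.55
ee_pos: [0.476, 0.2543, 0.1943]
tool_rot: [179.9, -0.1, 55.0]
wrist_force: [0.5, -0.9, 4.0]
grip_width: 0.0001
```

Request:
servo_tool(series=[[0,0,-0.2,0,0,0,0],[0,0,-0.2,0,0,0,0],[0,0,-0.2,0,0,0,0]])

```text
t: 11.92
ee_pos: [0.476, 0.2543, 0.192]
tool_rot: [179.9, -0.1, 55.0]
wrist_force: [1.6, -0.5, 4.6]
grip_width: -0.0
```

Request:
servo_tool(series=[[0,0,-0.2,0,0,0,0],[0,0,-0.2,0,0,0,0],[0,0,-0.2,0,0,0,0]])

```text
t: 12.3
ee_pos: [0.476, 0.2543, 0.1902]
tool_rot: [179.9, -0.1, 55.0]
wrist_force: [1.7, -0.6, 6.1]
grip_width: -0.0003
```

Request:
servo_tool(series=[[0,0,-0.2,0,0,0,0],[0,0,-0.38,0,0,0,0],[0,0,-0.38,0,0,0,0],[0,0,-0.38,0,0,0,0],[0,0,-0.38,0,0,0,0]])

```text
t: 12.92
ee_pos: [0.4761, 0.2543, 0.1869]
tool_rot: [179.9, -0.1, 55.0]
wrist_force: [0.5, -0.4, 9.4]
grip_width: -0.0002
```

```bash
python3 - <<'E'
from h import *
for _ in range(3):
    a=snap('scene');o=bot.get_obs(); print(o['t'],o['ee_pos'].round(4),o['wrist_force'].round(1))
b=snap('top')
cv2.imwrite('pics/l.png',np.hstack([cv2.resize(a[60:460],(420,400)) if 0 else cv2.resize(a,(400,300)),cv2.resize(b,(400,300))])[:,:,::-1])
cv2.imwrite('pics/m.png',np.vstack([np.hstack([cv2.resize(a,(400,300)),cv2.resize(b,(400,300))]),np.hstack([cv2.resize(a[140:230,215:335],(400,300),interpolation=2),cv2.resize(a[205:355,280:480],(400,300),interpolation=2)])])[:,:,::-1])
E
```

```text
12.975 [0.476  0.2543 0.1869] [ 0.1 -1.4  9.8]
13.025 [0.476  0.2543 0.1869] [-1.2 -1.2 10.2]
13.075 [0.4761 0.2543 0.1869] [-0.4 -1.1  9.6]
```

View pics/m.png

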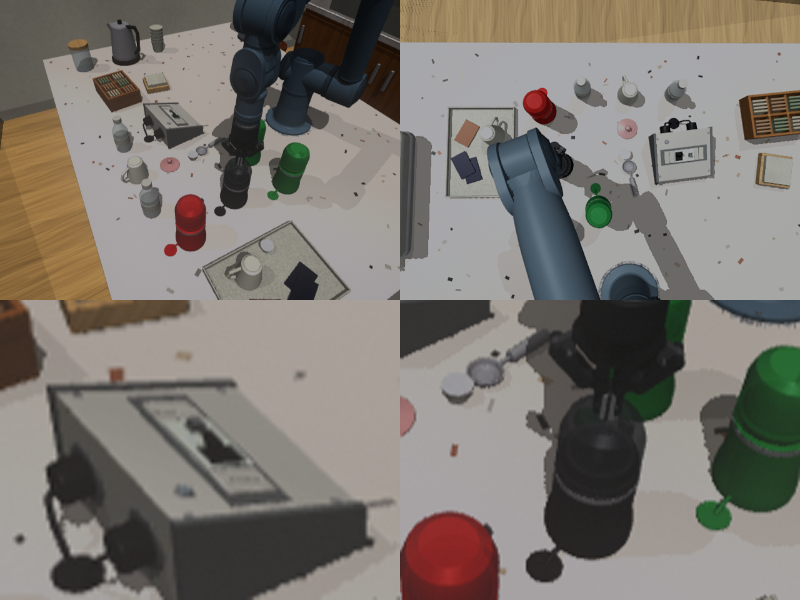

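The lever is still up, the lid is about 8 mm down at about 10 N and steady, and the bystanders have not moved. I'm handing in.

```bash
python3 -c "
from rig import bot
print(bot.hand_in())"
```

```text
the job is handed in; nothing more can be done
None
```

The job is done and handed in at about 13 s, with the grinder's lid still held down.

- **RCD test:** I pushed the test button fully in with the shut fingertips. The button stopped at about 19 N, and the picture showed the lever dropped.
- **Lever reset:** I flipped the lever back up with a push of about 12–14 N at its stop. It still looked up in the last picture.
- **Grinder lid:** I pressed the black grinder's lid to about 8 mm of its 10 mm. The force held steady at 9.4 to 10.2 N over the last four readings, which matches the spring. The 8 mm is worked out from the tip height (0.1869 m) and the lid's 195 mm starting height.
- **Everything else:** Nothing else I could see in the final pictures had moved. The arm hid part of the tray area from above.

The first traverse to the lid stopped short because the last joint reached its 180-degree limit. I cleared it by turning the tool, and it touched nothing.

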